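Spoon caddy to the bowl's end and latched

ROBOT

A 6-joint arm with a two-finger parallel gripper is mounted at the origin on the work surface. World frame = base frame: x ahead of the robot, y to its left, z up, the work surface at z = 0. Lengths are in m, angles in rad, forces in N, time in s.
With the tool pointing down it reaches from about 0.35 to 0.775 m from the base axis. Payload 5.5 kg.
Tool frame: the origin (TCP) lies between the finger pads; the fingertips stand env.nose_length ahead of it and the grasp point (between the pads) lies 8 mm behind it (env.nose_length is the distance from the TCP to the fingertips, in m); z points along the fingers, y is the direction in which the jaws open and shut (so a half turn about z gives the same grasp; the last joint's range is limited). The gripper opens to 85 mm and grips with 20 to 120 N. Pads are 22 mm wide; open, the fingers measure 114 mm over their backs; the gripper's body (76 mm by 85 mm) begins 54 mm behind the grasp point. The pads swing forward as they close: fully open they stand 13 mm farther back than shut.
Start: joints at [1.193, 0.313, 0.046, 1.304, 0, 1.431], TCP at [0.135, 0.559, 0.242] pointing down, gripper open.
Joint ranges: [-2.76, 2.76], [-0.86, 1.69], [-1.03, 1.26], [-2.2, 2.34], [-1.47, 1.5], [-3.14, 3.14]. Speed limits (rad/s): [2.57, 2.57, 3.14, 3.14, 3.14, 3.14].

INTERFACE

Orientations are given as a unit quaternion [w, x, y, z].
In Python, from workcell import env gives the robot as it stands. The module is installed in compiled form; this text tells all that it offers.
- The arm moves only by the shell command python3 -m creep 'ROWS' [FORCE]. ROWS is a JSON object of lists of equal length, an entry for each row: "hand": the finger opening in mm, from 0 to 85.4; "delta_pos": the shift along the tool's x, y, z scaled (see below), a list of three; "turn": the turn about the tool's z scaled (see below). In form: {"hand": [hand, ...], "delta_pos": [[dx, dy, dz], ...], "turn": [turn, ...]}. A call has exactly 5 rows; each row shifts and turns the commanded pose from where the row before left it, along the tool's axes as they then stand; what a row does not reach is not made up. The controller multiplies each number of a shift by 0.8 m and each number of a turn by 5 degrees. A row lasts 1/12 s, in which the tool goes at most 41.7 mm and 7.16 degrees, less where a joint would pass 70% of its speed; a pose out of reach is approached as far as the arm can. A call with a number of a shift or a turn outside -1 to 1 is refused whole. A call with a gripper value outside its range is refused whole. The fingers move at their own pace and stop on an object; FORCE is the grip in N (left out, the last holds). Time passes only in rows, so rows that do not move let the fingers close, or fill a call up. It gives the time, the measured TCP pose, the force and the opening at its end, in the units of the state.
- env.get_state(): the state, without advancing time (a new reading comes with each control period).
- env.read_camera(name): name is "scene" or "top" or "wrist"; returns a dict with "pixels" (384x512x3 uint8, red, green, blue), "depth" (384x512 float32, m along the optical axis (not along the pixel's ray), 0 where there is no reading), "fx", "fy", "cx", "cy" (pixels), "origin" and "orientation" of the camera in the world. Camera axes: x right, y down, z forward; pixel columns grow to the right and rows downward; lengths in m; the calibration is good to about 2 mm. A picture is of the moment at which its call begins.
- env.hand_in(): hands the job in, once; it reports no verdict.
Trained networks look in the newest picture that a camera, given by its name, has taken for a name from the list of things; names that differ only in an ending like _2 or _b are one class to them, and where a whole thing is asked for, a point or a joint stands for the part that bears it (a point fixed in the world has none). Each returns a list of dicts, best first, with "score" (0 to 1); they miss things now and then, are a little off and sometimes report something else, mostly with a low value. They report only what shows in the picture. A call takes as long as a camera call.
- env.find_in(camera, target): "location" ([row, column] in pixels, amid what is visible of it).
- env.pinpoint(camera, target): "location" ([row, column] in pixels: a listed point, or the origin of a listed thing).
The state is a dict: "clock": time; "joint_pos": joint angles; "qvel": joint speeds; "tau": joint torques, N m; "tcp_pos": TCP position; "orientation": TCP orientation; "wrist_force": force on the tool from outside, world axes, zero at the start; "ft_torque": the same for the moment, N m; "finger_gap": finger opening in m.
Only numpy, scipy, OpenCV 4.12 (cv2) and the standard library are available. Lean on these libraries where they do the work, as an engineer would, in place of code of your own. Each camera call takes 0.05 s, during which the arm holds its last target.

TASK

The spoons belong beside the rice bowl: push the spoon caddy along the drying rack's rail towards the end where the rice bowl stands, until it is fully home against the stop. Then, with the caddy home, push the latch lever at that same end over past its centre so that it snaps down locked towards the caddy. Leave the other lever open, do not pick anything up and do not shift the things standing about.

Things in the scene. Friction and masses are not known exactly. Their poses are not given: they have to be found in the camera images.
- rack: Aluminium wire drying rack fixed to the ledge. Origin on the ledge under the middle of its front rail (10 mm rod, 70 mm high); x points away from the robot into the rack, y along the rail to the robot's left, z up. Wires 75 mm high at x 56 to 264, y -214 to 214 mm; plates in it reach 165 mm. At each rail end a thin upright stop plate, 89 mm high, inner face at y = +/-155 mm.
- caddy (a joint): Slide of the spoon caddy along the rail, m: the rack y of the caddy's centre. 0 = middle of the rail, +0.115 = fully home against the left (+y) stop, -0.115 = home against the right stop. Starts within 0.04 of the middle. About 2 N of friction; stays where it is left; only slides, cannot lift off.
- caddy_rim (a point): Centre of the mouth of the white plastic spoon caddy, an open box 66 mm (rack x) by 80 mm (rack y), underside 12 mm and rim 102 mm above the ledge; four steel spoon handles stand in it, up to 140 mm above the ledge. It hangs in front of the rail, centred at rack x = -45 mm. Its flat side faces towards rack +y and -y are free to be pushed.
- lever_left (a joint): Over-centre latch lever at the left (rack +y) end of the rail. 0 = open, leaning 0.6 rad outward, away from the caddy; 0.6 = upright, dead centre; 1.2 = locked, leaning 0.6 rad inward, towards the caddy. A spring drives it to the side it leans to (0.21 N m at either end, none at centre; about 4 N at the grip starts it). Past centre it snaps over by itself and stays.
- lever_left_tip (a point): Outer end of the left lever's black plastic grip, 72 mm from the pivot. Grip 22 mm wide (rack x), 10 mm thick, 34 mm long; below it a steel bar 16 x 6 mm. The end is 167 mm above the ledge when open or locked, 180 mm when upright, and 41 mm outward of the pivot when open. Moves with the lever.
- lever_left_hinge (a point): Pivot of the left lever, on a grey tower 36 x 30 mm: 108 mm above the ledge, at rack x -45, y +190 mm; axis along rack x, lever swings in the rack's y-z plane. Steel cheeks round it reach 120 mm high. A 48 mm steel nose turns with the lever: raised (to 153 mm high, 17 mm to the caddy's side) when open, level over the caddy's rim when locked.
- lever_right (a joint): Over-centre latch lever at the right (rack -y) end of the rail. 0 = open, leaning 0.6 rad outward, away from the caddy; 0.6 = upright, dead centre; 1.2 = locked, leaning 0.6 rad inward, towards the caddy. A spring drives it to the side it leans to (0.21 N m at either end, none at centre; about 4 N at the grip starts it). Past centre it snaps over by itself and stays.
- lever_right_tip (a point): Outer end of the right lever's black plastic grip, 72 mm from the pivot. Grip 22 mm wide (rack x), 10 mm thick, 34 mm long; below it a steel bar 16 x 6 mm. The end is 167 mm above the ledge when open or locked, 180 mm when upright, and 41 mm outward of the pivot when open. Moves with the lever.
- lever_right_hinge (a point): Pivot of the right lever, on a grey tower 36 x 30 mm: 108 mm above the ledge, at rack x -45, y -190 mm; axis along rack x, lever swings in the rack's y-z plane. Steel cheeks round it reach 120 mm high. A 48 mm steel nose turns with the lever: raised (to 153 mm high, 17 mm to the caddy's side) when open, level over the caddy's rim when locked.
- bowl: White ceramic rice bowl, 112 mm across, 58 mm high, loose; stands just outside one end of the rail, left or right at random (its rack y positive = left end). Origin at the centre of its underside. It marks the end to use; do not move it.
- jar: Plastic spice jar with a grey twist cap, 52 mm across, 95 mm high, loose; stands outside the other end of the rail. Origin at the centre of its underside. Do not move it.
- lid: Orange silicone lid, 104 mm across, 22 mm high with its knob, lying loose in front of the rail. Origin at the centre of its underside. Do not move it.
- spoon: Loose steel spoon 150 mm long lying in front of the rack. Do not move it.
- cup: Loose green glass cup, 72 mm across, 80 mm high, in front of the rack. Origin at the centre of its underside. Do not move it.
- soap: White plastic soap bottle, 60 mm across, 170 mm high, loose, in front of the rack to the right. Origin at the centre of its underside. Do not move it.
- sponge: Loose yellow sponge block 60 x 90 x 30 mm, in front of the rack to the left. Origin at the centre of its underside. Do not move it.

How it is judged:
By the outcome, as a careful person would: the job done as asked, in the order asked, and still so for the second after the job is handed in, with the robot touching nothing.
It also fails if it takes over 42 s, if anything falls off the work surface, if the arm or the gripper's body presses on something with over 40 N, if the wrist force passes 120 N, or if a joint passes its speed limit or range.

## Working session

There is one attempt and no reset: what is moved stays moved. The work goes in short steps, Python scripts to look and compute and a shell command to move; the robot and the scene stay as the last step left them, time stands still between calls to the robot, and variables do not carry over. Pictures are saved under pics/ and viewed, and the job is handed in when it is done.

```bash
mkdir -p pics; cat > h.py <<'E'
import numpy as np, cv2
from workcell import env
from scipy.spatial.transform import Rotation as R
def rot(q): return R.from_quat([q[1],q[2],q[3],q[0]])
def cam(name,fn=None):
    c=env.read_camera(name)
    if fn: cv2.imwrite('pics/'+fn,c['pixels'][:,:,::-1])
    return c
def px2w(c,r,col,d=None):
    if d is None:
        w=c['depth'][max(0,int(r)-2):int(r)+3,max(0,int(col)-2):int(col)+3]; w=w[w>0]
        d=np.median(w) if len(w) else np.nan
    p=np.array([(col-c['cx'])/c['fx']*d,(r-c['cy'])/c['fy']*d,d])
    return rot(c['orientation']).apply(p)+c['origin']
def ray_z(c,r,col,z):
    v=rot(c['orientation']).apply([(col-c['cx'])/c['fx'],(r-c['cy'])/c['fy'],1.])
    o=np.array(c['origin']); return o+v*(z-o[2])/v[2]
def st():
    s=env.get_state()
    print('t',round(s['clock'],2),'tcp',np.round(s['tcp_pos'],4),'q',np.round(s['orientation'],3),'F',np.round(s['wrist_force'],1),'gap',round(s['finger_gap'],4))
    return s
E
python3 - <<'E'
from h import *
s=st(); print(env.nose_length, np.round(rot(s['orientation']).as_matrix(),3))
for n in ['scene','top']:
    c=cam(n,n+'0.png'); print(n,np.round(c['origin'],3),np.round(c['orientation'],3),c['fx'])
    for t in ['rack','caddy_rim','lever_left_tip','lever_left_hinge','lever_right_tip','lever_right_hinge','bowl','jar','lid','cup','soap','sponge','spoon']:
        for d in env.pinpoint(n,t)[:2]:
            r,k=d['location']; print(t,round(d['score'],2),np.round(d['location'],0),'depthpt',np.round(px2w(c,r,k),3))
E
```

```text
t 0.0 tcp [0.1353 0.5583 0.2414] q [-0.     0.119  0.993 -0.001] F [ 0.9  0.7 -0.5] gap 0.0857
0.011 [[-0.972  0.236 -0.001]
 [ 0.236  0.972 -0.002]
 [ 0.    -0.002 -1.   ]]
scene [1.078 0.56  1.273] [-0.116  0.379  0.874 -0.281] 469.8336705951065
rack 0.64 [252. 229.] depthpt [0.657 0.054 0.001]
caddy_rim 0.95 [220. 237.] depthpt [0.583 0.02  0.058]
caddy_rim 0.65 [235. 283.] depthpt [0.506 0.141 0.011]
lever_left_tip 0.58 [277. 293.] depthpt [0.65  0.29  0.166]
lever_left_hinge 0.73 [274. 286.] depthpt [0.643 0.26  0.129]
lever_left_hinge 0.45 [240. 284.] depthpt [0.515 0.151 0.007]
lever_right_tip 0.6 [160. 198.] depthpt [ 0.493 -0.254  0.032]
lever_right_hinge 0.69 [251. 229.] depthpt [0.654 0.055 0.002]
lever_right_hinge 0.68 [176. 208.] depthpt [ 0.556 -0.124  0.125]
bowl 0.68 [175. 190.] depthpt [ 0.56  -0.217  0.045]
jar 0.73 [322. 305.] depthpt [0.694 0.373 0.088]
jar 0.49 [221. 237.] depthpt [0.581 0.02  0.049]
lid 0.59 [237. 283.] depthpt [0.51  0.144 0.01 ]
cup 0.83 [187. 239.] depthpt [ 0.487 -0.063  0.053]
soap 0.56 [147. 210.] depthpt [ 0.431 -0.254  0.045]
sponge 0.57
[... 499 characters left out ...]
0.121]
lever_right_tip 0.58 [170. 302.] depthpt [ 0.567 -0.161  0.154]
lever_right_hinge 0.93 [172. 289.] depthpt [ 0.566 -0.123  0.127]
bowl 0.69 [188. 327.] depthpt [ 0.531 -0.268  0.003]
bowl 0.35 [194. 216.] depthpt [0.512 0.123 0.009]
jar 0.82 [153. 154.] depthpt [0.653 0.339 0.043]
jar 0.31 [210. 275.] depthpt [ 0.454 -0.083  0.005]
lid 0.63 [196. 217.] depthpt [0.505 0.119 0.016]
cup 0.82 [211. 278.] depthpt [ 0.451 -0.094  0.004]
cup 0.27 [154. 156.] depthpt [0.656 0.337 0.028]
soap 0.81 [224. 334.] depthpt [ 0.397 -0.266  0.107]
sponge 0.85 [183. 129.] depthpt [0.551 0.428 0.028]
spoon 0.87 [201. 162.] depthpt [0.49  0.312 0.012]
spoon 0.47 [172. 288.] depthpt [ 0.564 -0.118  0.133]
```

```bash
python3 - <<'E'
import cv2
a=cv2.imread('pics/scene0.png'); b=cv2.imread('pics/top0.png')
cv2.imwrite('pics/scene0z.png',cv2.resize(a[120:345,150:400],None,fx=2.6,fy=2.6,interpolation=cv2.INTER_CUBIC))
cv2.imwrite('pics/top0z.png',cv2.resize(b[80:260,100:360],None,fx=3,fy=3,interpolation=cv2.INTER_CUBIC))
E
```

```text
(no output)
```

View pics/scene0z.png

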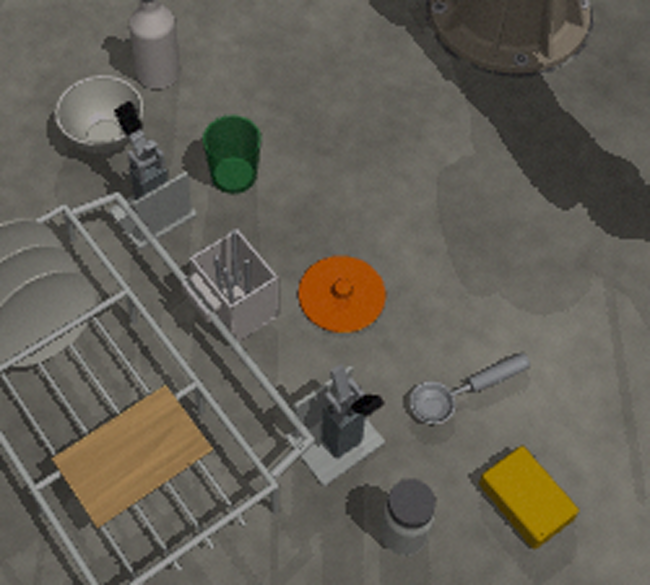

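View pics/top0z.png

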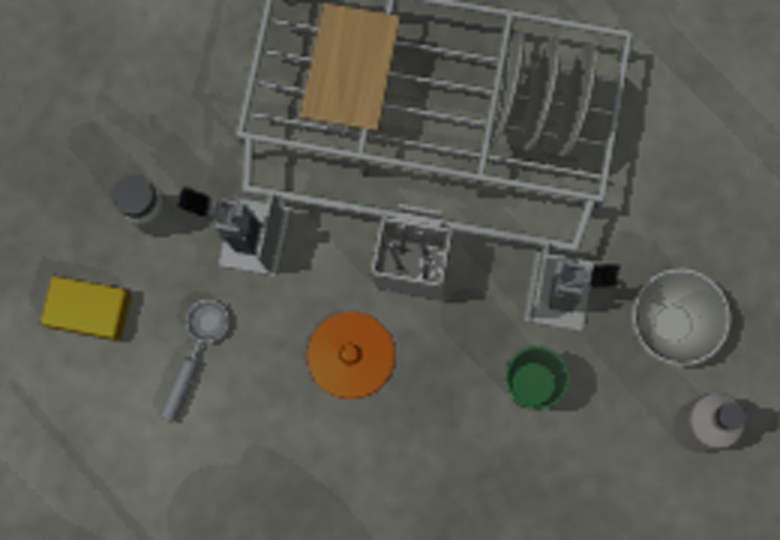

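The bowl stands at the right (-y) end, at zoomed scene (100,112) and zoomed top (682,317), with the jar at the left. So I'll use the right end. Next I'll fit the rack frame from depth.

```bash
cat > fit.py <<'E'
from h import *
from scipy.optimize import minimize
def cloud(c):
    d=c['depth']; v,u=np.nonzero(d>0); z=d[v,u]
    p=np.c_[(u-c['cx'])/c['fx']*z,(v-c['cy'])/c['fy']*z,z]
    return rot(c['orientation']).apply(p)+c['origin']
def torack(P,o,th):
    c,s=np.cos(th),np.sin(th); d=P[:,:2]-o
    return np.c_[d@[c,s],d@[-s,c],P[:,2]]
E
python3 - <<'E'
from fit import *
P={n:cloud(cam(n)) for n in ['scene','top']}
np.savez('pc.npz',**P)
o=np.array([.647,.053]); th=-.195
for n,p in P.items():
    q=torack(p,o,th)
    # rail
    m=(abs(q[:,0])<.02)&(abs(q[:,1])<.15)&(q[:,2]>.064)&(q[:,2]<.082)&(abs(q[:,1]-0)>.0)
    k=np.polyfit(q[m,1],q[m,0],1); print(n,'rail',m.sum(),k)
    for s in (1,-1):
        m=(abs(q[:,0]+.045)<.03)&(abs(q[:,1]-s*.155)<.02)&(q[:,2]>.078)&(q[:,2]<.095)
        print(' stop',s,m.sum(),np.percentile(q[m],[5,50,95],axis=0).round(4).tolist() if m.sum() else '')
        m=(abs(q[:,0]+.045)<.04)&(abs(q[:,1]-s*.235)<.06)&(q[:,2]>.135)&(q[:,2]<.19)
        print(' grip',s,m.sum(),np.percentile(q[m],[2,50,98],axis=0).round(4).tolist() if m.sum() else '')
        m=(abs(q[:,0]+.045)<.04)&(abs(q[:,1]-s*.19)<.03)&(q[:,2]>.11)&(q[:,2]<.13)
        print(' cheek',s,m.sum(),np.percentile(q[m],[2,50,98],axis=0).round(4).tolist() if m.sum() else '')
    m=(abs(q[:,0]+.045)<.05)&(abs(q[:,1])<.1)&(q[:,2]>.09)&(q[:,2]<.108)
    print(' rim',m.sum(),np.percentile(q[m],[3,50,97],axis=0).round(4).tolist())
E
```

```text
scene rail 337 [-0.00587947  0.00133124]
 stop 1 41 [[-0.0723, 0.1557, 0.0815], [-0.0359, 0.1595, 0.0881], [-0.0161, 0.1613, 0.0917]]
 grip 1 107 [[-0.0545, 0.176, 0.1361], [-0.0429, 0.2167, 0.155], [-0.0337, 0.2333, 0.1724]]
 cheek 1 98 [[-0.0606, 0.1786, 0.1113], [-0.0398, 0.1898, 0.1207], [-0.0275, 0.2025, 0.1297]]
 stop -1 71 [[-0.0705, -0.1741, 0.0792], [-0.0435, -0.1566, 0.0874], [-0.0194, -0.1526, 0.0928]]
 grip -1 108 [[-0.053, -0.2292, 0.1357], [-0.0413, -0.2157, 0.1541], [-0.0312, -0.1755, 0.1716]]
 cheek -1 76 [[-0.058, -0.2032, 0.1102], [-0.0381, -0.1862, 0.1203], [-0.0258, -0.1754, 0.1297]]
 rim 302 [[-0.0758, -0.049, 0.0904], [-0.0319, -0.0087, 0.0988], [-0.0016, 0.0303, 0.1066]]
top rail 252 [-0.00304759 -0.00080372]
 stop 1 49 [[-0.0682, 0.1519, 0.0785], [-0.0469, 0.1548, 0.0862], [-0.0203, 0.1736, 0.0906]]
 grip 1 77 [[-0.056, 0.1891, 0.1356], [-0.0455, 0.2155, 0.1578], [-0.0349, 0.2291, 0.169]]
 cheek 1 69 [[-0.0622, 0.1747, 0.111], [-0.0478, 0.1903, 0.1181], [-0.029, 0.2, 0.1294]]
 stop -1 23 [[-0.0717, -0.1623, 0.0814], [-0.0459, -0.1602, 0.0872], [-0.0203, -0.1586, 0.0907]]
 grip -1 87 [[-0.054, -0.2355, 0.1355], [-0.0442, -0.2188, 0.1525], [-0.0332, -0.1762, 0.1696]]
 cheek -1 64 [[-0.0626, -0.2054, 0.1105], [-0.0441, -0.1956, 0.1191], [-0.0269, -0.1816, 0.1295]]
 rim 157 [[-0.0772, -0.0542, 0.0904], [-0.0365, -0.0127, 0.0995], [-0.0036, 0.0246, 0.1046]]
```

```bash
python3 -m creep '{"hand":[0,0,0,0,0],"delta_pos":[[-0.044,-0.023,0],[-0.044,-0.023,0],[-0.044,-0.023,0],[-0.044,-0.023,0],[-0.044,-0.023,0]],"turn":[-0.1,-0.1,-0.1,-0.1,-0.1]}' 30
```

```text
clock: 1.92
tcp_pos: [0.288, 0.4294, 0.2425]
orientation: [0.0, 0.096, 0.995, 0.0]
wrist_force: [0.8, 0.3, -0.0]
finger_gap: 0.0253
```

```bash
python3 -m creep '{"hand":[0,0,0,0,0],"delta_pos":[[-0.044,-0.023,0],[-0.044,-0.023,0],[-0.044,-0.023,0],[-0.044,-0.023,0],[-0.044,-0.023,0]],"turn":[0,0,0,0,0]}'
```

```text
clock: 2.33
tcp_pos: [0.4433, 0.3049, 0.2426]
orientation: [0.0, 0.097, 0.995, 0.0]
wrist_force: [0.2, 0.8, 0.1]
finger_gap: 0.0001
```

```bash
python3 -m creep '{"hand":[0,0,0,0,0],"delta_pos":[[-0.044,-0.023,0],[-0.044,-0.023,0],[-0.044,-0.023,0],[-0.044,-0.023,0],[0,0,0]],"turn":[0,0,0,0,0]}'; cat > tgt.py <<'E'
import sys
from h import *
x,y,z=map(float,sys.argv[1:4])
o=np.array([.647,.053]); th=-.1905; c,s=np.cos(th),np.sin(th)
S=st(); M=rot(S['orientation']).as_matrix()
d=np.array(S['tcp_pos'][:2])-o
print('rack tcp',np.round([c*d[0]+s*d[1],-s*d[0]+c*d[1]],4),'tool-y yaw err deg',round(np.degrees(np.arctan2(-M[0,1],M[1,1])-th),2))
w=np.array([o[0]+c*x-s*y,o[1]+s*x+c*y,z])-S['tcp_pos']
print('tool delta units',np.round(M.T@w/.8,4),'mm',np.round(M.T@w*1e3,1))
E
python3 tgt.py -.045 .075 .09
```

```text
clock: 2.75
tcp_pos: [0.5713, 0.2023, 0.2414]
orientation: [0.001, 0.1, 0.995, -0.001]
wrist_force: [-0.5, 0.7, 0.7]
finger_gap: -0.0001
t 2.75 tcp [0.5713 0.2023 0.2414] q [ 0.001  0.1    0.995 -0.001] F [-0.5  0.7  0.7] gap -0.0001
rack tcp [-0.1026  0.1322] tool-y yaw err deg -0.59
tool delta units [-0.0722 -0.0706  0.1895] mm [-57.7 -56.5 151.6]
```

```bash
python3 -m creep '{"hand":[0,0,0,0,0],"delta_pos":[[-0.036,-0.035,0],[-0.036,-0.035,0],[0,0,0.04],[0,0,0.04],[0,0,0.04]],"turn":[-0.1,0,0,0,0]}';python3 tgt.py -.045 .075 .09
```

```text
clock: 3.17
tcp_pos: [0.6129, 0.1403, 0.1457]
orientation: [0.001, 0.094, 0.996, 0.0]
wrist_force: [0.8, 0.7, 0.4]
finger_gap: 0.0001
t 3.17 tcp [0.6129 0.1403 0.1457] q [0.001 0.094 0.996 0.   ] F [0.8 0.7 0.4] gap 0.0001
rack tcp [-0.05    0.0792] tool-y yaw err deg 0.18
tool delta units [-0.0061 -0.0054  0.0696] mm [-4.9 -4.3 55.7]
```

```bash
python3 -m creep '{"hand":[0,0,0,0,0],"delta_pos":[[-0.005,0,0.04],[0,0,0.028],[0,0,0],[0,0,0],[0,0,0]],"turn":[0,0,0,0,0]}';python3 tgt.py -.045 -.055 .09; python3 - <<'E'
from h import *
c=cam('scene','s1.png');a=c['pixels'][:,:,::-1]
cv2.imwrite('pics/s1z.png',cv2.resize(a[120:345,150:400],None,fx=2.6,fy=2.6,interpolation=cv2.INTER_CUBIC))
E
```

```text
clock: 3.58
tcp_pos: [0.6167, 0.1407, 0.0935]
orientation: [0.001, 0.093, 0.996, 0.0]
wrist_force: [0.7, 0.7, -0.1]
finger_gap: 0.0002
t 3.58 tcp [0.6167 0.1407 0.0935] q [0.001 0.093 0.996 0.   ] F [ 0.7  0.7 -0.1] gap 0.0002
rack tcp [-0.0463  0.0803] tool-y yaw err deg 0.3
tool delta units [-0.0008 -0.1692  0.0042] mm [  -0.6 -135.4    3.4]
```

View pics/s1z.png

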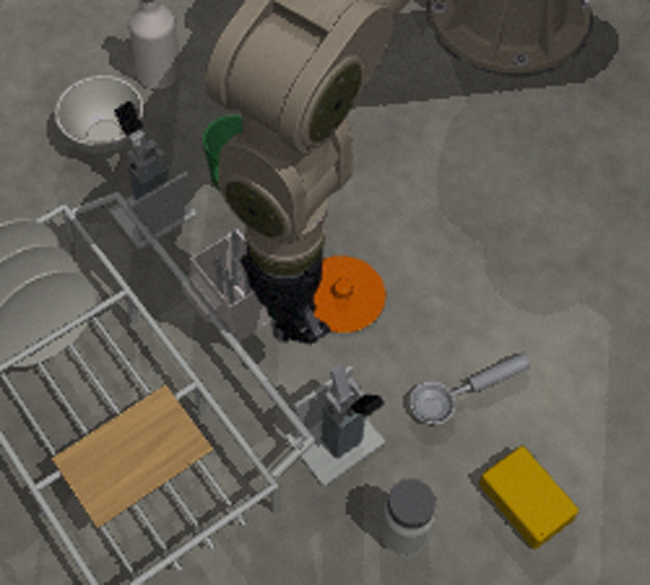

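The fingers are down beside the caddy's +y face (zoomed 295,335) and clear of everything. Now I push towards -y.

```bash
python3 -m creep '{"hand":[0,0,0,0,0],"delta_pos":[[0,-0.02,0.003],[0,-0.02,0],[0,-0.015,0],[0,-0.015,0],[0,-0.015,0]],"turn":[0,0,0,0,0]}';python3 tgt.py -.045 -.0605 .09
```

```text
clock: 4.05
tcp_pos: [0.6041, 0.0727, 0.0909]
orientation: [0.001, 0.093, 0.996, 0.0]
wrist_force: [0.5, 3.0, 2.0]
finger_gap: 0.0003
t 4.05 tcp [0.6041 0.0727 0.0909] q [0.001 0.093 0.996 0.   ] F [0.5 3.  2. ] gap 0.0003
rack tcp [-0.0459  0.0112] tool-y yaw err deg 0.29
tool delta units [-0.0006 -0.0897  0.0011] mm [ -0.5 -71.8   0.8]
```

Contact made, at about 2–3 N. Continuing.

```bash
python3 -m creep '{"hand":[0,0,0,0,0],"delta_pos":[[0,-0.015,0],[0,-0.015,0],[0,-0.015,0],[0,-0.015,0],[0,-0.008,0]],"turn":[0,0,0,0,0]}';python3 tgt.py -.045 -.0605 .09
```

```text
clock: 4.47
tcp_pos: [0.5931, 0.0183, 0.0895]
orientation: [-0.0, 0.093, 0.996, -0.0]
wrist_force: [0.8, 2.7, 2.0]
finger_gap: -0.0001
t 4.47 tcp [0.5931 0.0183 0.0895] q [-0.     0.093  0.996 -0.   ] F [0.8 2.7 2. ] gap -0.0001
rack tcp [-0.0464 -0.0443] tool-y yaw err deg 0.22
tool delta units [-0.0016 -0.0203 -0.0006] mm [ -1.3 -16.3  -0.5]
```

```bash
python3 -m creep '{"hand":[0,0,0,0,0],"delta_pos":[[0,-0.004,0],[0,-0.004,0],[0,-0.003,0],[0,0,0],[0,0,0]],"turn":[0,0,0,0,0]}';python3 tgt.py -.045 -.0605 .09
```

```text
clock: 4.88
tcp_pos: [0.5913, 0.0114, 0.0891]
orientation: [-0.001, 0.093, 0.996, -0.0]
wrist_force: [-0.7, -0.1, 0.2]
finger_gap: -0.0001
t 4.88 tcp [0.5913 0.0114 0.0891] q [-0.001  0.093  0.996 -0.   ] F [-0.7 -0.1  0.2] gap -0.0001
rack tcp [-0.0468 -0.0514] tool-y yaw err deg 0.29
tool delta units [-0.0022 -0.0114 -0.0011] mm [-1.8 -9.1 -0.9]
```

```bash
python3 -m creep '{"hand":[0,0,0,0,0],"delta_pos":[[0,-0.003,0],[0,-0.003,0],[0,-0.003,0],[0,-0.002,0],[0,-0.002,0]],"turn":[0,0,0,0,0]}';python3 tgt.py -.045 -.0605 .09
```

```text
clock: 5.3
tcp_pos: [0.5894, 0.0013, 0.0892]
orientation: [-0.0, 0.093, 0.996, 0.0]
wrist_force: [0.8, 5.7, -1.4]
finger_gap: 0.0001
t 5.3 tcp [0.5894 0.0013 0.0892] q [-0.     0.093  0.996  0.   ] F [ 0.8  5.7 -1.4] gap 0.0001
rack tcp [-0.0468 -0.0617] tool-y yaw err deg 0.29
tool delta units [-0.0022  0.0014 -0.001 ] mm [-1.8  1.1 -0.8]
```

```bash
python3 -m creep '{"hand":[0,0,0,0,0],"delta_pos":[[0,-0.002,0],[0,-0.002,0],[0,-0.001,0],[0,0,0],[0,0,0]],"turn":[0,0,0,0,0]}';python3 tgt.py -.045 -.0605 .09
```

```text
clock: 5.72
tcp_pos: [0.5893, 0.0012, 0.0893]
orientation: [0.0, 0.091, 0.996, 0.004]
wrist_force: [2.8, 15.4, -1.0]
finger_gap: -0.0001
t 5.72 tcp [0.5893 0.0012 0.0893] q [0.    0.091 0.996 0.004] F [ 2.8 15.4 -1. ] gap -0.0001
rack tcp [-0.0468 -0.0618] tool-y yaw err deg 0.46
tool delta units [-0.0023  0.0016 -0.0008] mm [-1.8  1.2 -0.7]
```

It sits firmly against the stop: 15 N and no further motion. Backing off, then up.

```bash
python3 -m creep '{"hand":[0,0,0,0,0],"delta_pos":[[0,0.015,0],[0,0.025,0],[0,0.01,-0.03],[0,0,-0.05],[0,0,-0.05]],"turn":[0,0,0,0,0]}';python3 -m creep '{"hand":[0,0,0,0,0],"delta_pos":[[0,0,-0.05],[0,0,-0.03],[0,-0.03,0],[0,-0.05,0],[0,-0.05,0]],"turn":[0,0,0,0,0]}';python3 tgt.py -.045 -.285 .25
```

```text
clock: 6.13
tcp_pos: [0.5952, 0.037, 0.1932]
orientation: [-0.002, 0.092, 0.996, -0.001]
wrist_force: [1.4, -0.6, 0.7]
finger_gap: -0.0001
clock: 6.55
tcp_pos: [0.5776, -0.0662, 0.2586]
orientation: [0.001, 0.091, 0.996, -0.001]
wrist_force: [1.1, -1.0, 0.0]
finger_gap: 0.0001
t 6.55 tcp [ 0.5776 -0.0662  0.2586] q [ 0.001  0.091  0.996 -0.001] F [ 1.1 -1.   0. ] gap 0.0001
rack tcp [-0.0455 -0.1302] tool-y yaw err deg 0.45
tool delta units [ 0.0009 -0.1935  0.0111] mm [   0.7 -154.8    8.9]
```

```bash
python3 -m creep '{"hand":[0,0,0,0,0],"delta_pos":[[0,-0.05,0],[0,-0.05,0],[0,-0.05,0],[0,-0.03,0],[0,0,0]],"turn":[0,0,0,0,0]}';python3 tgt.py -.045 -.285 .15; python3 - <<'E'
from fit import *
o=np.array([.647,.053]); th=-.1905
for n in ['scene','top']:
    c=cam(n,n+'2.png');a=c['pixels'][:,:,::-1]
    if n=='scene': cv2.imwrite('pics/s2z.png',cv2.resize(a[100:325,130:380],None,fx=2.6,fy=2.6,interpolation=cv2.INTER_CUBIC))
    q=torack(cloud(c),o,th)
    m=(abs(q[:,0]+.045)<.032)&(abs(q[:,1]+.09)<.06)&(q[:,2]>.094)&(q[:,2]<.108)
    print(n,'rim',m.sum(),np.percentile(q[m],[3,50,97],axis=0).round(4).tolist())
    m=(abs(q[:,0]+.045)<.04)&(abs(q[:,1]+.235)<.06)&(q[:,2]>.135)&(q[:,2]<.19)
    print(' grip',m.sum(),np.percentile(q[m],[2,50,98],axis=0).round(4).tolist() if m.sum() else '')
E
```

```text
clock: 6.97
tcp_pos: [0.5497, -0.2125, 0.2573]
orientation: [-0.0, 0.096, 0.995, -0.001]
wrist_force: [-0.2, -0.2, -0.9]
finger_gap: -0.0
t 6.97 tcp [ 0.5497 -0.2125  0.2573] q [-0.     0.096  0.995 -0.001] F [-0.2 -0.2 -0.9] gap -0.0
rack tcp [-0.0452 -0.2792] tool-y yaw err deg -0.07
tool delta units [-0.0003 -0.0069  0.1342] mm [ -0.2  -5.5 107.3]
scene rim 140 [[-0.0754, -0.1485, 0.0943], [-0.0512, -0.0956, 0.1011], [-0.0137, -0.0724, 0.1068]]
 grip 105 [[-0.0543, -0.2306, 0.1358], [-0.0426, -0.2146, 0.1546], [-0.0324, -0.1771, 0.1723]]
top rim 80 [[-0.0766, -0.1471, 0.0943], [-0.0519, -0.104, 0.0998], [-0.0137, -0.0783, 0.1058]]
 grip 81 [[-0.0549, -0.2357, 0.1357], [-0.0457, -0.2203, 0.1556], [-0.0346, -0.1766, 0.1701]]
```

View pics/s2z.png

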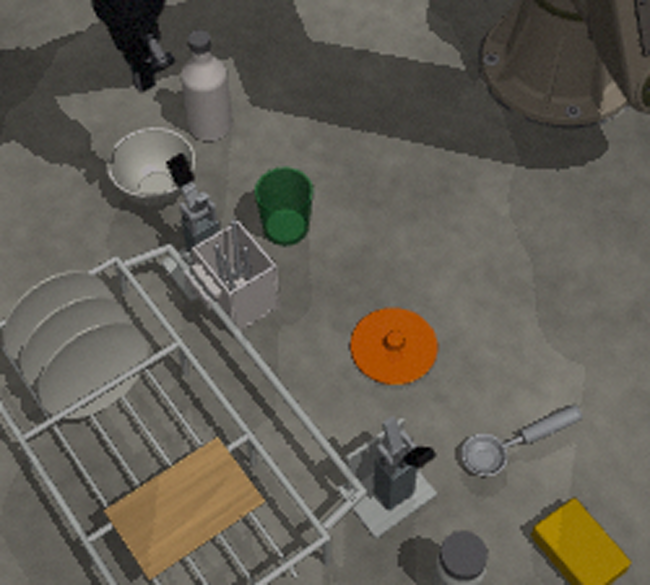

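The caddy's rim spans about rack y -0.15 to -0.075, so it is home. The right lever is still open, with its grip at zoomed (180,170), and the bowl is untouched. Now I lower the closed fingers outside the grip.

```bash
python3 -m creep '{"hand":[0,0,0,0,0],"delta_pos":[[0,0,0.04],[0,0,0.04],[0,0,0.04],[0,0,0.014],[0,0,0]],"turn":[0,0,0,0,0]}';python3 tgt.py -.045 -.19 .147
```

```text
clock: 7.48
tcp_pos: [0.5487, -0.2043, 0.1465]
orientation: [-0.003, 0.092, 0.996, 0.001]
wrist_force: [-0.1, -0.5, -0.6]
finger_gap: 0.0
t 7.48 tcp [ 0.5487 -0.2043  0.1465] q [-0.003  0.092  0.996  0.001] F [-0.1 -0.5 -0.6] gap 0.0
rack tcp [-0.0478 -0.2713] tool-y yaw err deg 0.41
tool delta units [-0.0042  0.1016 -0.0004] mm [-3.4 81.2 -0.3]
```

```bash
python3 -m creep '{"hand":[0,0,0,0,0],"delta_pos":[[-0.003,0.01,0],[0,0.012,0],[0,0.012,0],[0,0.012,0],[0,0.012,0]],"turn":[0,0,0,0,0]}';python3 tgt.py -.045 -.19 .147
```

```text
clock: 7.9
tcp_pos: [0.5637, -0.1623, 0.1533]
orientation: [0.003, 0.093, 0.996, -0.002]
wrist_force: [0.7, -2.3, 2.4]
finger_gap: 0.0
t 7.9 tcp [ 0.5637 -0.1623  0.1533] q [ 0.003  0.093  0.996 -0.002] F [ 0.7 -2.3  2.4] gap 0.0
rack tcp [-0.0411 -0.2272] tool-y yaw err deg 0.29
tool delta units [0.0047 0.0466 0.0077] mm [ 3.8 37.3  6.1]
```

```bash
python3 -m creep '{"hand":[0,0,0,0,0],"delta_pos":[[0.003,0.01,0.006],[0,0.01,0],[0,0.01,0],[0,0.005,0],[0,0,0]],"turn":[0,0,0,0,0]}';python3 tgt.py -.045 -.19 .147
```

```text
clock: 8.32
tcp_pos: [0.5649, -0.1322, 0.1465]
orientation: [0.001, 0.092, 0.996, 0.0]
wrist_force: [-0.2, 0.9, -0.4]
finger_gap: -0.0001
t 8.32 tcp [ 0.5649 -0.1322  0.1465] q [0.001 0.092 0.996 0.   ] F [-0.2  0.9 -0.4] gap -0.0001
rack tcp [-0.0455 -0.1974] tool-y yaw err deg 0.41
tool delta units [-0.0007  0.0092 -0.0006] mm [-0.6  7.4 -0.5]
```

```bash
python3 - <<'E'
from h import *
c=cam('scene');a=c['pixels'][:,:,::-1]
cv2.imwrite('pics/s3z.png',cv2.resize(a[130:250,150:290],None,fx=5,fy=5,interpolation=cv2.INTER_CUBIC))
E
```

```text
(no output)
```

View pics/s3z.png

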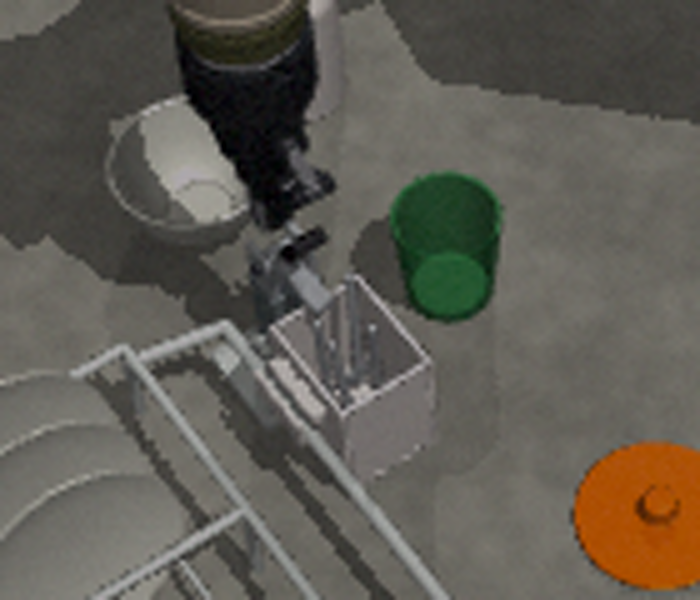

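The lever has snapped over: its grip is at zoomed (305,240), leaning towards the caddy, and the nose lies over the rim at (310,285). I'll retreat outward and up, clear of it.

```bash
python3 -m creep '{"hand":[0,0,0,0,0],"delta_pos":[[0,-0.025,0],[0,-0.03,0],[0,-0.01,-0.03],[0,0,-0.05],[0,0,-0.05]],"turn":[0,0,0,0,0]}';python3 -m creep '{"hand":[0,0,0,0,0],"delta_pos":[[0,-0.02,-0.03],[0,-0.04,0],[0,0,0],[0,0,0],[0,0,0]],"turn":[0,0,0,0,0]}'; python3 - <<'E'
from fit import *
st()
o=np.array([.647,.053]); th=-.1905
for n in ['scene','top']:
    c=cam(n,n+'4.png');a=c['pixels'][:,:,::-1]
    if n=='scene': cv2.imwrite('pics/s4z.png',cv2.resize(a[100:325,130:380],None,fx=2.6,fy=2.6,interpolation=cv2.INTER_CUBIC))
    q=torack(cloud(c),o,th)
    m=(abs(q[:,0]+.045)<.032)&(abs(q[:,1]+.09)<.06)&(q[:,2]>.094)&(q[:,2]<.106)
    print(n,'rim',m.sum(),np.percentile(q[m],[3,50,97],axis=0).round(4).tolist())
    m=(abs(q[:,0]+.045)<.02)&(abs(q[:,1]+.19)<.06)&(q[:,2]>.135)&(q[:,2]<.19)
    print(' grip',m.sum(),np.percentile(q[m],[2,50,98],axis=0).round(4).tolist() if m.sum() else '')
    m=(abs(q[:,0]+.045)<.02)&(abs(q[:,1]-.2)<.07)&(q[:,2]>.135)&(q[:,2]<.19)
    print(' Lgrip',m.sum(),np.percentile(q[m],[2,50,98],axis=0).round(4).tolist() if m.sum() else '')
    for t in ['bowl','jar','lid','cup','soap','sponge','spoon']:
        for d in env.pinpoint(n,t)[:1]:
            r,k=d['location']; print(t,round(d['score'],2),np.round(d['location'],0),'depthpt',np.round(px2w(c,r,k),3))
a=cv2.imread('pics/top0.png').astype(int);b=cv2.imread('pics/top4.png').astype(int)
cv2.imwrite('pics/diff.png',np.hstack([np.uint8(b),np.uint8(abs(a-b))])[60:300,:][:, 80:880])
E
```

```text
clock: 8.78
tcp_pos: [0.5532, -0.1851, 0.2482]
orientation: [-0.003, 0.093, 0.996, 0.001]
wrist_force: [0.8, -0.6, 1.1]
finger_gap: 0.0001
clock: 9.2
tcp_pos: [0.5454, -0.232, 0.2722]
orientation: [-0.001, 0.093, 0.996, 0.001]
wrist_force: [0.6, 0.6, 0.4]
finger_gap: 0.0002
t 9.2 tcp [ 0.5454 -0.232   0.2722] q [-0.001  0.093  0.996  0.001] F [0.6 0.6 0.4] gap 0.0002
scene rim 128 [[-0.0764, -0.1485, 0.0945], [-0.0573, -0.0905, 0.1011], [-0.0133, -0.0723, 0.1051]]
 grip 38 [[-0.0601, -0.1662, 0.1373], [-0.0409, -0.1502, 0.1661], [-0.0325, -0.1326, 0.1716]]
 Lgrip 114 [[-0.0524, 0.172, 0.1359], [-0.042, 0.2162, 0.1544], [-0.0326, 0.234, 0.173]]
bowl 0.7 [174. 192.] depthpt [ 0.535 -0.243  0.003]
jar 0.63 [323. 307.] depthpt [0.691 0.378 0.087]
lid 0.7 [237. 282.] depthpt [0.512 0.143 0.008]
cup 0.75 [186. 238.] depthpt [ 0.489 -0.067  0.052]
soap 0.73 [149. 208.] depthpt [ 0.435 -0.262  0.03 ]
sponge 0.57 [315. 349.] depthpt [0.581 0.439 0.033]
spoon 0.59 [272. 330.] depthpt [0.502 0.319 0.002]
top rim 73 [[-0.0767, -0.1481, 0.0952], [-0.0505, -0.1036, 0.1003], [-0.0137, -0.0783, 0.1049]]
 grip 63 [[-0.0578, -0.1773, 0.1358], [-0.0456, -0.1622, 0.1577], [-0.0353, -0.1427, 0.1695]]
 Lgrip 89 [[-0.0554, 0.168, 0.1375], [-0.0455, 0.2135, 0.1533], [-0.0338, 0.2298, 0.1691]]
bowl 0.51 [188. 324.] depthpt [ 0.413 -0.112  0.747]
jar 0.71 [152. 154.] depthpt [0.655 0.335 0.055]
lid 0.56 [193. 216.] depthpt [0.516 0.123 0.007]
cup 0.74 [208. 278.] depthpt [ 0.459 -0.095  0.005]
soap 0.32 [152. 152.] depthpt [0.653 0.339 0.061]
sponge 0.78 [182. 132.] depthpt [0.554 0.414 0.029]
spoon 0.79 [200. 164.] depthpt [0.494 0.307 0.009]
```

View pics/s4z.png

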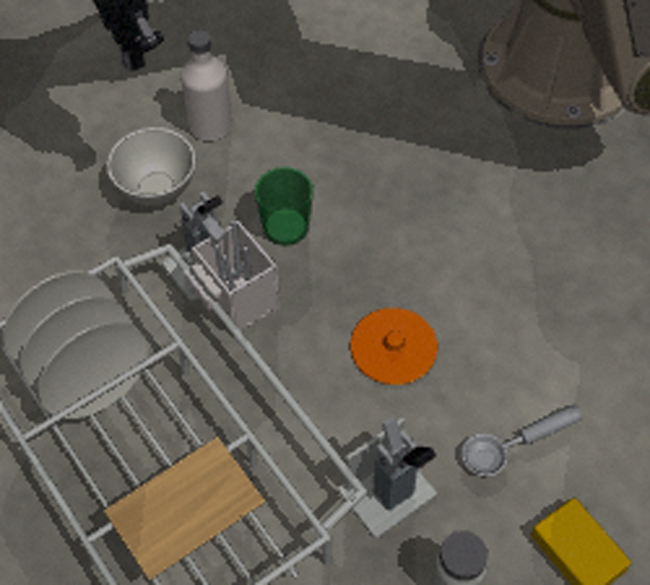

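View pics/diff.png

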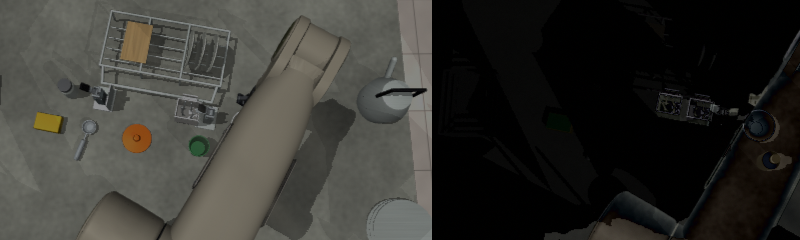

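The right lever is locked inward, with its grip at rack y of about -0.15, and the caddy is home. The left lever is open and the loose items look unmoved. Handing in.

```bash
python3 -c "
from workcell import env
print(env.hand_in(), env.get_state()['clock'])"
```

```text
the job is handed in; nothing more can be done
the job is handed in; nothing more can be done
```

The spoon caddy is home against the right-hand stop, where the rice bowl stands, and the right latch lever is locked down towards it. I handed the job in at about 10 s on the robot's clock.

- **Caddy:** I pushed it with closed fingers until it stopped moving, with about 15 N at the wrist. In the last depth images its rim spans roughly rack y -0.15 to -0.075 m, which matches a home position of about -0.115 m.
- **Right lever:** I then pushed it over centre from outside, and it snapped over by itself. Its grip end measures about -0.14 m in rack y, with the nose lying over the caddy rim.
- **Left lever:** It is still open; its grip is still out at about +0.23 m.
- **Loose things:** The lid, cup, sponge, spoon and jar were found again within about 10 mm of where they started, which is about the detector's scatter.
- **Bowl and soap bottle:** In the last top view the arm hid both. The detector gave nonsense for them there, so I relied on the scene camera. Between its pictures before and after the lever push, neither shows any shift.
- **Robot:** It ended clear of everything, with about 1 N at the wrist. The highest reading I saw was about 16 N.

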